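Fetch the stool rail from behind the glue things

ROBOT

A 7-joint arm with a two-finger parallel gripper is mounted at the origin on the work surface. World frame = base frame: x ahead of the robot, y to its left, z up, the work surface at z = 0. Lengths are in m, angles in rad, forces in N, time in s.
With the tool pointing down it reaches from about 0.4 to 0.85 m from the base axis. Payload 10.4 kg.
Tool frame: the origin (TCP) lies midway between the tips of the shut fingers; the grasp point (between the pads) lies 19 mm behind it; z points along the fingers, x is the direction in which the jaws open and shut, and the axes are right-handed (so a half turn about z gives the same grasp; the last joint's range is limited). The gripper opens to 87 mm and grips with 3 to 60 N. Pads are 19 mm wide; open, the fingers measure 117 mm over their backs; the gripper's body (75 mm by 190 mm) begins 51 mm behind the grasp point.
Start: joints at [-1.271, 0.332, -0.065, 1.46, 0.022, 1.35, -0.088], TCP at [0.198, 0.593, 0.223] pointing down, gripper open.
Joint ranges: [-2.6, 2.6], [-0.5, 2.12], [-1.47, 1.34], [0.16, 2.42], [-1.27, 4.41], [0.06, 2.06], [-2.6, 2.6]. Speed limits (rad/s): [2.22, 2.22, 2.79, 2.79, 3.14, 3.14, 3.14].

INTERFACE

Orientations are given as a unit quaternion [x, y, z, w].
In Python, from bench import r gives the robot as it stands. The module is installed in compiled form; this text tells all that it offers.
- The arm moves only by the tool play_rows, never from a script. Its argument "commands" is a list of rows, each a list of 7 numbers: the shift along the world's x, y, z in cm, then the turn, a rotation vector about the world's x, y, z in rad, then the finger opening in cm, from 0 to 8.7. A call has 1 to 20 rows; each row shifts and turns the commanded pose from where the row before left it; what a row does not reach is not made up. A row lasts 1/8 s, in which the tool goes at most 62.5 mm and 10.7 degrees, less where a joint would pass 70% of its speed; a pose out of reach is approached as far as the arm can. A call is refused whole if a number of a shift passes 6.25 or a number of a turn 0.188, either way. A call with a gripper value outside its range is refused whole. The fingers move at their own pace and stop on an object; "grip_force" is the grip in N (left out, the last holds). Time passes only in rows, so rows that do not move let the fingers close. It gives the time, the measured TCP pose, the force and the opening at its end, in the units of the state.
- r.read_state(): the state, without advancing time (a new reading comes with each control period).
- r.camera(name): name is "scene" or "top" or "wrist"; returns a dict with "img" (384x512x3 uint8, red, green, blue), "K" (3x3 intrinsics, pixels), "k1" (the pictures are not rectified: a ray, as slopes to the right and down, at radius r is drawn at 1 + k1 r^2 times it, then the intrinsics apply), "camera_from_world" (4x4, takes a point from world to camera coordinates). Camera axes: x right, y down, z forward; pixel columns grow to the right and rows downward; lengths in m; the calibration is good to about 2 mm. A picture is of the moment at which its call begins. There is no depth.
- r.close_job(): hands the job in, once; it reports no verdict.
The state is a dict: "time": time; "joint_positions": joint angles; "joint_vel": joint speeds; "joint_torque": joint torques, N m; "ee_pos": TCP position; "eef_rot": TCP orientation; "ft_force": force on the tool from outside, world axes, zero at the start; "torque": the same for the moment, N m; "width": finger opening in m.
Only numpy, scipy, OpenCV 4.12 (cv2) and the standard library are available. Lean on these libraries where they do the work, as an engineer would, in place of code of your own. Each camera call takes 0.05 s, during which the arm holds its last target. There are 200 camera calls.

TASK

The wooden stool rail lies at the back of the dark wooden rack, behind the glue bottle, the dowel cup and the wax jar. First clear these three pots off onto the grey side tray, standing upright, leaving the rail where it is; then lay the rail in the green cradle, seated in both saddles and with its middle at the cradle's middle; then put the three back, each upright in the middle of the rest of its own colour (bottle red, cup yellow, jar blue). Never tip any of the three over.

Things in the scene. Friction and masses are not known exactly. Their poses are not given: they have to be found in the camera images.
- glue_bottle: White glue bottle with a red band and a red cone nozzle, 122 mm high, 0.2 to 0.35 kg; 58 mm round, straight sided up to 90 mm above its foot (gripped 70 to 78 mm above the foot, the fingertips clear the rail). Origin at the centre of its underside, z up. At the start it stands on its own rest, 5 to 12 mm in front of the rail.
- dowel_cup: Yellow cup with seven wooden dowel pins fixed in it standing up, 117 mm high over the pins (rim at 95 mm), 0.15 to 0.3 kg; 58 mm round, straight sided up to 90 mm above its foot (gripped 70 to 78 mm above the foot, the fingertips clear the rail). Origin at the centre of its underside, z up. At the start it stands on its own rest, 5 to 12 mm in front of the rail.
- wax_jar: Amber jar with a paper label and a blue lid (60 mm across), 112 mm high, 0.2 to 0.4 kg; 58 mm round, straight sided up to 90 mm above its foot (gripped 70 to 78 mm above the foot, the fingertips clear the rail). Origin at the centre of its underside, z up. At the start it stands on its own rest, 5 to 12 mm in front of the rail.
- rail: Pale wooden stool rail: square bar 32 x 32 x 200 mm plus a round tenon 20 mm long on each end (240 mm over all), dark band around its middle, 0.2 kg. Origin at its centre, y along its length, z up. It starts flat on two blocks at the back of the rack, its centre 42 mm above the table, over a 12 mm base; once the pots are gone it can be gripped across its middle at centre height.
- pad_red: Red plastic rest of the glue bottle, fixed on the rack: disc 74 mm across, with a tab of its colour reaching 62 mm from the centre along its -x. Origin at the disc's centre on its top face, 15 mm above the table. The three rests stand in a row, 85 mm apart along their y, in changing order; the rail lies behind, parallel to the row, 54 mm along the rests' +x
- pad_yellow: Yellow plastic rest of the dowel cup, fixed on the rack: disc 74 mm across, with a tab of its colour reaching 62 mm from the centre along its -x. Origin at the disc's centre on its top face, 15 mm above the table. The three rests stand in a row, 85 mm apart along their y, in changing order; the rail lies behind, parallel to the row, 54 mm along the rests' +x
- pad_blue: Blue plastic rest of the wax jar, fixed on the rack: disc 74 mm across, with a tab of its colour reaching 62 mm from the centre along its -x. Origin at the disc's centre on its top face, 15 mm above the table. The three rests stand in a row, 85 mm apart along their y, in changing order; the rail lies behind, parallel to the row, 54 mm along the rests' +x
- tray: Grey side tray fixed on the table, left or right: 300 mm along its x, 160 mm along its y, inner floor 6 mm above the table, rim 16 mm high. Origin at the centre of its underside, on the table. It has room for the three pots in a row along its x, 90 mm apart.
- cradle: Cradle fixed on the table across from the tray: dark base 220 x 110 x 12 mm, white line across its middle, two green open-topped saddles 140 mm apart along its x (118 mm free between them), 38 mm wide at the bottom, 66 mm at the top, 60 mm high. The rail lies along its x, either way round. Origin at the centre of its underside; a seated rail's centre is 42 mm above it.
Things that resemble listed ones, but are neither listed nor needed, are in the scene too. What is meant by the glue_bottle is not turquoise, and is the larger of those in its own colour. Several things have the shape of the wax_jar; the one meant has the colours described above.

How it is judged:
On the way, in this order (a step that is already met when the one before it is completed fails the run):
1. The bottle, the cup and the jar all stand upright and released in the grey tray, the rail still where it was (x of glue_bottle in the frame of tray between -0.13 and 0.13 m and y of glue_bottle in the frame of tray between -0.06 and 0.06 m and z of glue_bottle in the frame of tray between 0.001 and 0.011 m and angle between each of glue_bottle, dowel_cup, wax_jar's own z axis and vertical below 0.1 rad and contact force between each of glue_bottle, dowel_cup, wax_jar and the fingers below 0.1 N and linear speed of each of glue_bottle, dowel_cup, wax_jar below 0.02 m/s and angular speed of each of glue_bottle, dowel_cup, wax_jar below 0.2 rad/s and x of dowel_cup in the frame of tray between -0.13 and 0.13 m and y of dowel_cup in the frame of tray between -0.06 and 0.06 m and z of dowel_cup in the frame of tray between 0.001 and 0.011 m and x of wax_jar in the frame of tray between -0.13 and 0.13 m and y of wax_jar in the frame of tray between -0.06 and 0.06 m and z of wax_jar in the frame of tray between 0.001 and 0.011 m and distance of rail from where it was at the start of the episode below 0.03 m), for 0.2 s.
2. The rail lies in both saddles of the cradle, centred and released (x of rail in the frame of cradle between -0.015 and 0.015 m and y of rail in the frame of cradle between -0.01 and 0.01 m and z of rail in the frame of cradle between 0.037 and 0.047 m and angle between the y axis of rail and the x axis of cradle, either way round below 0.12 rad and contact force between rail and the fingers below 0.1 N and linear speed of rail below 0.02 m/s and angular speed of rail below 0.2 rad/s), for 0.2 s.
At the end, for the whole second after the job is handed in: Rail still, flat in both cradle saddles, its middle within 15 mm lengthwise and 10 mm across of the cradle's, lined up to 7 degrees; bottle on the red rest, cup on yellow, jar on blue, each upright to 6 degrees, foot on the rest, within 13 mm of its centre; all released and at rest (all of step 2 and horizontal distance between glue_bottle and pad_red below 0.013 m and z of glue_bottle in the frame of pad_red between -0.004 and 0.004 m and angle between each of glue_bottle, dowel_cup, wax_jar's own z axis and vertical below 0.1 rad and contact force between each of glue_bottle, dowel_cup, wax_jar and the fingers below 0.1 N and linear speed of each of glue_bottle, dowel_cup, wax_jar below 0.02 m/s and angular speed of each of glue_bottle, dowel_cup, wax_jar below 0.2 rad/s and horizontal distance between dowel_cup and pad_yellow below 0.013 m and z of dowel_cup in the frame of pad_yellow between -0.004 and 0.004 m and horizontal distance between wax_jar and pad_blue below 0.013 m and z of wax_jar in the frame of pad_blue between -0.004 and 0.004 m); the robot touches nothing.
It fails at once if A pot is tipped over (angle between any of glue_bottle, dowel_cup, wax_jar's own z axis and vertical above 0.7 rad).
It also fails if it takes over 144 s, if anything falls off the work surface, if the arm or the gripper's body presses on something with over 40 N, if the wrist force passes 120 N, or if a joint passes its speed limit or range.

## Working session

There is one attempt and no reset: what is moved stays moved. The work goes in short steps, Python scripts to look and compute and a tool call to move; the robot and the scene stay as the last step left them, time stands still between calls to the robot, and variables do not carry over. Pictures are saved under pics/ and viewed, about 12 in all and at most 16, crops included, and the job is handed in when it is done.

Besides the shell and the picture viewer there is one more tool, called after "Emit:" as a command line: name --pt "numbers of a row" for each row, then --argument value for the rest. play_rows: Moves the arm, as the interface text tells. Its arguments: {"type":"object","properties":{"commands":{"type":"array","items":{"type":"array","items":{"type":"number"}}},"grip_force":{"type":"number"}},"required":["commands"]}

```bash
mkdir -p pics; cat > h.py <<'E'
import numpy as np, cv2
from bench import r
def snap(n,fn=None):
    c=r.camera(n); 
    if fn: cv2.imwrite('pics/'+fn,c['img'][:,:,::-1])
    return c
def ray(c,uv):
    K=c['K'];p=np.array([[(uv[0]-K[0,2])/K[0,0],(uv[1]-K[1,2])/K[1,1]]])[0]
    rd=np.hypot(*p);rr=rd
    for _ in range(30): rr=rd/(1+c['k1']*rr*rr)
    d=np.append(p*(rr/rd if rd>0 else 1),1)
    T=c['camera_from_world'];R=T[:3,:3];return -R.T@T[:3,3],R.T@d
def onz(c,uv,z):
    o,d=ray(c,uv);return (o+d*(z-o[2])/d[2])
def proj(c,P):
    T=c['camera_from_world'];q=T[:3,:3]@np.array(P)+T[:3,3];p=q[:2]/q[2];p=p*(1+c['k1']*(p@p))
    return c['K'][:2,:2]@p+c['K'][:2,2]
E
python3 - <<'E'
from h import *
for n in('scene','top'):
    c=snap(n,n+'0.png');T=c['camera_from_world'];print(n,-T[:3,:3].T@T[:3,3],T[2,:3],c['K'][0,0],c['k1'])
s=r.read_state();print(s)
a=cv2.imread('pics/scene0.png');b=cv2.imread('pics/top0.png')
E
```

```text
scene [ 1.27154876 -0.15013144  0.855738  ] [-0.63365816  0.12894748 -0.76279085] 432.21439282679967 -0.14378772614625462
top [0.52707977 0.01000682 0.93230447] [ 9.43912666e-02 -7.58738251e-04 -9.95534888e-01] 382.2716549717141 -0.06396394685082038
{'time': 0.1, 'joint_positions': array([-1.27057726,  0.33279778, -0.06471158,  1.46084109,  0.02164087,
        1.34994678, -0.0884728 ]), 'joint_vel': array([-0.00033426, -0.00258778, -0.00076075,  0.00159773, -0.00068647,
        0.00059814,  0.00031166]), 'joint_torque': array([ 2.70971432e-03, -6.24547648e+01,  2.52241030e-02, -3.90716100e+01,
       -6.13920903e-02,  3.65422829e-02,  1.19234046e-04]), 'ee_pos': array([0.19817414, 0.59237505, 0.22184812]), 'eef_rot': array([ 8.11535002e-01,  5.84303448e-01, -4.96423925e-04,  4.16723541e-04]), 'ft_force': array([-0.1194302 , -0.12348952,  0.30824348]), 'torque': array([-0.02107274, -0.01520338,  0.03369654]), 'width': 0.08715525559899183}
```

View pics/top0.png

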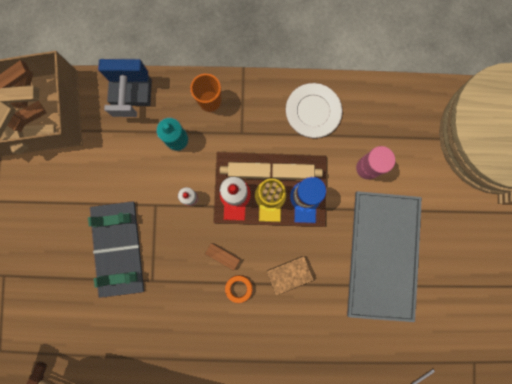

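View pics/scene0.png

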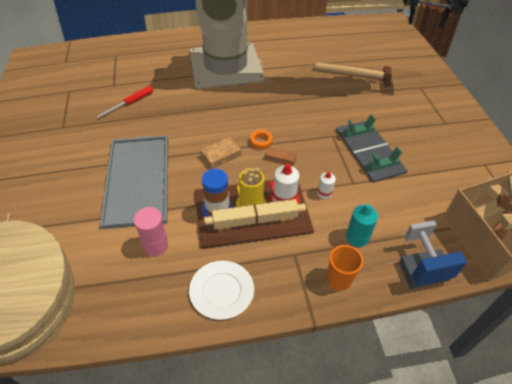

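Candidates in the top view:
- **Bottle:** (233,190) is the large white one with red. The decoys are the small one at (187,197) and the turquoise one at (172,133).
- **Cup:** (271,193) is yellow. The orange cup at (206,88) is a decoy.
- **Jar:** (311,192) has the blue lid. The pink one at (378,162) is a decoy.

The tray is at (385,257) and the cradle at (117,249). I'll measure next and check the choice in one crop.

```bash
cat > m.py <<'E'
from h import *
c=snap('top','top1.png');im=c['img'];hsv=cv2.cvtColor(im,cv2.COLOR_RGB2HSV)
def mask(lo,hi,x0,y0,x1,y1):
    m=cv2.inRange(hsv,np.array(lo),np.array(hi));z=np.zeros_like(m);z[y0:y1,x0:x1]=m[y0:y1,x0:x1];return z
def blobs(m,name,z,amin=25):
    cs,_=cv2.findContours(m,cv2.RETR_EXTERNAL,cv2.CHAIN_APPROX_NONE)
    for k in cs:
        if cv2.contourArea(k)<amin: continue
        rc=cv2.minAreaRect(k);b=cv2.boxPoints(rc);W=np.array([onz(c,p,z)[:2] for p in b])
        (cx,cy),R=cv2.minEnclosingCircle(k)
        print(name,'px',np.round(rc[0],1),'area',cv2.contourArea(k),'rectC',np.round(onz(c,rc[0],z),4),'sides mm',np.round([1e3*np.linalg.norm(W[1]-W[0]),1e3*np.linalg.norm(W[2]-W[1])],0),'circC',np.round(onz(c,(cx,cy),z)[:2],4),'edge ang',np.round(np.degrees(np.arctan2(*(W[1]-W[0])[::-1])),1))
        if amin>24: print('   corners',np.round(W,4).tolist())
E
python3 - <<'E'
from m import *
blobs(mask((0,170,120),(5,255,255),215,150,330,225)|mask((175,170,120),(180,255,255),215,150,330,225),'red',.015)
blobs(mask((22,170,100),(32,255,255),215,150,330,225),'yel',.015)
blobs(mask((105,150,90),(125,255,255),215,150,330,230),'blu',.015)
blobs(mask((12,60,150),(25,150,255),215,150,330,185),'rail',.058)
blobs(mask((65,80,30),(90,255,140),85,195,150,300),'green',.06)
blobs(mask((90,20,50),(120,110,150),340,185,430,330),'tray',.016,300)
v=im[195:305,80:150].mean(2); 
blobs(mask((0,0,160),(180,60,255),80,230,150,265),'line',.012)
cv2.imwrite('pics/crop.png',cv2.resize(im[140:235,170:340,::-1],None,fx=4.4,fy=4.4,interpolation=2))
E
```

```text
red px [232.5 208. ] area 320.5 rectC [0.5903 0.0646 0.015 ] sides mm [58. 60.] circC [0.5909 0.0664] edge ang 1.7
   corners [[0.5608, 0.0938], [0.6186, 0.0956], [0.62, 0.0352], [0.5621, 0.0339]]
red px [232. 189.] area 35.0 rectC [0.6363 0.0671 0.015 ] sides mm [15. 19.] circC [0.6366 0.0659] edge ang -88.8
   corners [[0.6459, 0.0746], [0.6462, 0.0601], [0.6267, 0.0596], [0.6264, 0.074]]
yel px [270. 199.] area 967.5 rectC [ 0.614  -0.0252  0.015 ] sides mm [ 73. 102.] circC [ 0.6117 -0.0228] edge ang -88.7
   corners [[0.6643, 0.0121], [0.6659, -0.0606], [0.5642, -0.0621], [0.5626, 0.0099]]
blu px [308.  199.5] area 845.0 rectC [ 0.6148 -0.1169  0.015 ] sides mm [ 83. 104.] circC [ 0.6138 -0.1153] edge ang -88.7
   corners [[0.6662, -0.0752], [0.6681, -0.158], [0.5637, -0.1584], [0.5621, -0.0765]]
rail px [296.5 170.5] area 541.5 rectC [ 0.6776 -0.0838  0.058 ] sides mm [114.  31.] circC [ 0.6752 -0.0836] edge ang -88.7
   corners [[0.6915, -0.0267], [0.6942, -0.1407], [0.6636, -0.1408], [0.6611, -0.0272]]
rail px [244.5 169. ] area 560.5 rectC [0.6784 0.0367 0.058 ] sides mm [114.  33.] circC [0.6761 0.036 ] edge ang -88.8
   corners [[0.6936, 0.094], [0.6961, -0.0197], [0.6633, -0.0203], [0.6608, 0.093]]
green px [115.2 278.9] area 302.5 rectC [0.42   0.3246 0.06  ] sides mm [97. 21.] circC [0.423  0.3251] edge ang -81.7
   corners [[0.4232, 0.3745], [0.4372, 0.2784], [0.4167, 0.2751], [0.4026, 0.371]]
green px [109.4 219.6] area 297.5 rectC [0.5541 0.3446 0.06  ] sides mm [96. 23.] circC [0.5532 0.3445] edge ang -79.8
   corners [[0.5566, 0.3944], [0.5737, 0.3], [0.5515, 0.2953], [0.5344, 0.3895]]
line px [115.5 248.8] area 28.0 rectC [0.4857 0.3444 0.012 ] sides mm [106.   4.] circC [0.4864 0.3445] edge ang -81.4
   corners [[0.4798, 0.3972], [0.4956, 0.2926], [0.4915, 0.2919], [0.4757, 0.3965]]
```

View pics/crop.png

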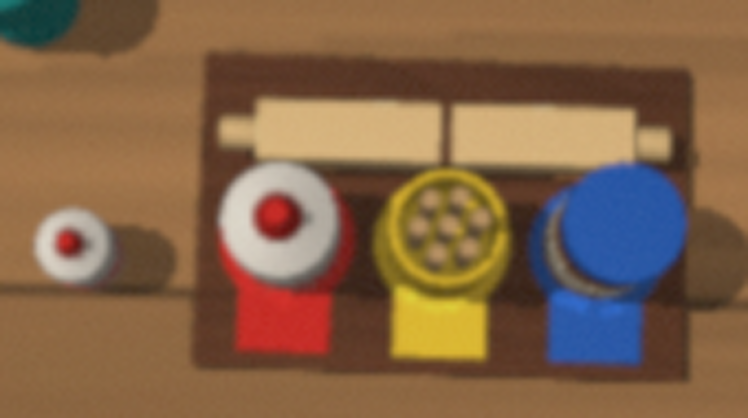

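The crop confirms the choice: white bottle with red nozzle (233,190), yellow cup (271,193) and blue-lid jar (311,192). Their tabs are at (234,213), (270,213) and (305,215), and the rail's dark band is at (271,170).

```bash
python3 - <<'E'
from m import *
print('TABS strip below disc')
for n,lo,hi,x0,x1 in(('red',(0,150,100),(6,255,255),220,247),('yel',(20,150,90),(34,255,255),255,286),('blu',(105,130,80),(125,255,255),293,320)):
    m=mask(lo,hi,x0,210,x1,228)
    if n=='red': m|=mask((174,150,100),(180,255,255),x0,210,x1,228)
    blobs(m,n,.015)
# pots: bottle white body top, nozzle, cup rim, jar lid
blobs(mask((0,0,150),(180,60,255),215,170,250,212),'bottle white shoulder',.105)
blobs(mask((0,170,120),(5,255,255),222,180,245,198),'nozzle',.130)
# jar lid: bright blue
m=mask((105,130,60),(125,255,255),290,170,330,209); blobs(m,'lid+pad',.127)
g=hsv[:,:,:]; 
for p in((385,257),(360,200),(411,310)): print(p,hsv[p[1],p[0]])
blobs(mask((85,15,40),(125,140,200),340,185,430,330),'tray',.010,300)
# scene view triangulation by tray/pots
s=snap('scene');hs=cv2.cvtColor(s['img'],cv2.COLOR_RGB2HSV)
for nm,P in(('bottle tip',(232.2,189)),('lid',(312.5,192.3)),('cup',(271.8,192.5))):
    pass
m=cv2.inRange(hs,(105,150,60),(125,255,255))[165:192,195:235]
k=max(cv2.findContours(m,0,1)[0],key=cv2.contourArea);(u,v),R=cv2.minEnclosingCircle(k);print('scene lid',u+195,v+165,R)
def tri(c1,p1,c2,p2):
    o1,d1=ray(c1,p1);o2,d2=ray(c2,p2);A=np.array([d1,-d2]).T;t=np.linalg.lstsq(A,o2-o1,rcond=None)[0];a=o1+d1*t[0];b=o2+d2*t[1];return (a+b)/2,np.linalg.norm(a-b)
m=(cv2.inRange(hs,(0,160,100),(6,255,255))|cv2.inRange(hs,(174,160,100),(180,255,255)))[160:178,275:300]
k=max(cv2.findContours(m,0,1)[0],key=cv2.contourArea);M=cv2.moments(k);q=(M['m10']/M['m00']+275,M['m01']/M['m00']+160);print('scene nozzle',q,tri(c,(232.2,189),s,q))
for z,n,P in((.130,'nozzle',(232.2,189)),(.127,'lid',(312.5,192.5)),(.110,'cuprim',(271.5,192.5))): print(n,onz(c,P,z))
E
```

```text
TABS strip below disc
red px [234. 215.] area 215.0 rectC [0.5735 0.0606 0.015 ] sides mm [53. 24.] circC [0.5747 0.0606] edge ang -88.8
   corners [[0.585, 0.0873], [0.5861, 0.0344], [0.5621, 0.0339], [0.561, 0.0866]]
yel px [269.5 215.5] area 229.0 rectC [ 0.5742 -0.0247  0.015 ] sides mm [51. 26.] circC [ 0.5754 -0.0247] edge ang -88.8
   corners [[0.5869, 0.0008], [0.5879, -0.0497], [0.5615, -0.0501], [0.5604, 0.0002]]
blu px [305. 216.] area 217.0 rectC [ 0.5748 -0.1101  0.015 ] sides mm [48. 29.] circC [ 0.576  -0.1101] edge ang -88.8
   corners [[0.5887, -0.0858], [0.5897, -0.1341], [0.5609, -0.1343], [0.5599, -0.0862]]
bottle white shoulder px [232.5 189.5] area 494.5 rectC [0.6245 0.0603 0.105 ] sides mm [55. 55.] circC [0.6241 0.06  ] edge ang -88.8
   corners [[0.6514, 0.0884], [0.6526, 0.0338], [0.5977, 0.0325], [0.5966, 0.0868]]
nozzle px [232. 189.] area 35.0 rectC [0.6226 0.0599 0.13  ] sides mm [13. 17.] circC [0.6229 0.0589] edge ang -88.8
   corners [[0.631, 0.0665], [0.6312, 0.0538], [0.6142, 0.0533], [0.6139, 0.066]]
lid+pad px [308. 193.] area 817.5 rectC [ 0.6179 -0.1013  0.127 ] sides mm [73. 64.] circC [ 0.6165 -0.1   ] edge ang -88.7
   corners [[0.6492, -0.0648], [0.6509, -0.1374], [0.5868, -0.1377], [0.5852, -0.0656]]
(385, 257) [ 68   9 118]
(360, 200) [ 70   7 115]
(411, 310) [60  3 94]
scene lid 214.5 180.5 12.349188804626465
scene nozzle (287.0561056105611, 168.45214521452147) (array([0.62308425, 0.05951486, 0.12534523]), np.float64(0.0005283633700197608))
nozzle [0.62259022 0.05948606 0.13      ]
lid [ 0.61919072 -0.1109022   0.127     ]
cuprim [ 0.61918892 -0.02452945  0.11      ]
```

```bash
python3 - <<'E'
from m import *
m=mask((0,0,60),(180,40,160),335,180,432,332)
m=cv2.morphologyEx(m,cv2.MORPH_OPEN,np.ones((5,5)));blobs(m,'tray',.012,300)
k=max(cv2.findContours(m,0,1)[0],key=cv2.contourArea);b=cv2.boxPoints(cv2.minAreaRect(k));print(b.tolist(),[onz(c,p,.012).round(4).tolist() for p in b])
E
```

```text
tray px [384.8 256.3] area 8066.0 rectC [ 0.4816 -0.3044  0.012 ] sides mm [300. 166.] circC [ 0.4822 -0.3057] edge ang -3.7
   corners [[0.3377, -0.2143], [0.6368, -0.2336], [0.6297, -0.3989], [0.3285, -0.3754]]
[[347.3630065917969, 316.6612854003906], [355.6058654785156, 191.64434814453125], [422.1845397949219, 196.03414916992188], [413.9416809082031, 321.05108642578125]] [[0.3377, -0.2143, 0.012], [0.6368, -0.2336, 0.012], [0.6297, -0.3989, 0.012], [0.3285, -0.3754, 0.012]]
```

Emit:
play_rows --pt "3 -3.8 0.2 0 0 -0.0877 8.7" --pt "3 -3.8 0.2 0 0 -0.0877 8.7" --pt "3 -3.8 0.2 0 0 -0.0877 8.7" --pt "3 -3.8 0.2 0 0 -0.0877 8.7" --pt "3 -3.8 0.2 0 0 -0.0877 8.7" --pt "3 -3.8 0.2 0 0 -0.0877 8.7" --pt "3 -3.8 0.2 0 0 -0.0877 8.7" --pt "3 -3.8 0.2 0 0 -0.0877 8.7" --pt "3 -3.8 0.2 0 0 -0.0877 8.7" --pt "3 -3.8 0.2 0 0 -0.0877 8.7" --pt "3 -3.8 0.2 0 0 -0.0877 8.7" --pt "3 -3.8 0.2 0 0 -0.0877 8.7" --pt "3 -3.8 0 0 0 -0.0877 8.7" --pt "3 -3.8 0 0 0 -0.0877 8.7" --pt "0 0 0 0 0 0 8.7" --pt "0 0 0 0 0 0 8.7" --grip_force 20

```text
time: 2.3
ee_pos: [0.618, 0.0613, 0.2463]
eef_rot: [1.0, 0.01, -0.0, -0.0]
ft_force: [-0.6, 0.2, -0.0]
width: 0.0871
```

Emit:
play_rows --pt "0.5 -0.1 -3 0 0 0 8.7" --pt "0 0 -4 0 0 0 8.7" --pt "0 0 -4 0 0 0 8.7" --pt "0 0 -3 0 0 0 8.7" --pt "0 0 -2 0 0 0 8.7" --pt "0 0 -1.4 0 0 0 8.7" --pt "0 0 0 0 0 0 8.7" --pt "0 0 0 0 0 0 7.0" --pt "0 0 0 0 0 0 6.2" --pt "0 0 0 0 0 0 5.0" --pt "0 0 0 0 0 0 4.5" --pt "0 0 0 0 0 0 4.5" --pt "0 0 0 0 0 0 4.5" --pt "0 0 0 0 0 0 4.5" --grip_force 20

```text
time: 4.05
ee_pos: [0.6237, 0.0598, 0.073]
eef_rot: [1.0, 0.01, 0.001, -0.0]
ft_force: [1.7, 0.6, 3.5]
width: 0.0577
```

Emit:
play_rows --pt "0 0 2 0 0 0 4.5" --pt "0 0 4 0 0 0 4.5" --pt "0 0 5 0 0 0 4.5" --pt "0 0 5 0 0 0 4.5" --pt "0 0 1 0 0 0 4.5" --pt "-0.4 -3 0 0 0 0 4.5" --pt "-0.6 -5 0 0 0 0 4.5" --pt "-0.6 -5 0 0 0 0 4.5" --pt "-0.6 -5 0 0 0 0 4.5" --pt "-0.6 -5 0 0 0 0 4.5" --pt "-0.6 -5 0 0 0 0 4.5" --pt "-0.6 -5 0 0 0 0 4.5" --pt "-0.6 -4.2 0 0 0 0 4.5" --pt "-0.3 -3 0 0 0 0 4.5" --pt "0 0 0 0 0 0 4.5" --pt "0 0 0 0 0 0 4.5"

```text
time: 6.05
ee_pos: [0.5741, -0.3413, 0.2417]
eef_rot: [1.0, 0.01, -0.001, -0.001]
ft_force: [-0.5, 1.0, -3.4]
width: 0.0575
```

Emit:
play_rows --pt "0 0 -3 0 0 0 4.5" --pt "0 0 -5 0 0 0 4.5" --pt "0 0 -4 0 0 0 4.5" --pt "0 0 -3 0 0 0 4.5" --pt "0 0 -1.5 0 0 0 4.5" --pt "0 0 -0.7 0 0 0 4.5" --pt "0 0 -0.3 0 0 0 4.5" --pt "0 0 -0.2 0 0 0 4.5" --pt "0 0 0 0 0 0 4.5" --pt "0 0 0 0 0 0 4.5"

```text
time: 7.3
ee_pos: [0.5744, -0.3424, 0.066]
eef_rot: [1.0, 0.01, 0.0, 0.0]
ft_force: [-0.2, -0.3, -3.4]
width: 0.0573
```

Emit:
play_rows --pt "0 0 -0.15 0 0 0 4.5" --pt "0 0 -0.1 0 0 0 4.5" --pt "0 0 0 0 0 0 4.5"

```text
time: 7.68
ee_pos: [0.5745, -0.3426, 0.064]
eef_rot: [1.0, 0.01, 0.0, 0.0]
ft_force: [-1.0, 0.9, 5.4]
width: 0.0572
```

Emit:
play_rows --pt "0 0 0 0 0 0 6.2" --pt "0 0 0 0 0 0 7.2" --pt "0 0 0 0 0 0 8.7" --pt "0 0 0 0 0 0 8.7" --pt "0 0 3 0 0 0 8.7" --pt "0 0 5 0 0 0 8.7" --pt "0 0 5 0 0 0 8.7" --pt "0 0 4.5 0 0 0 8.7" --pt "0.6 4 0 0 0 0 8.7" --pt "0.8 5.5 0 0 0 0 8.7" --pt "0.8 5.5 0 0 0 0 8.7" --pt "0.8 5.5 0 0 0 0 8.7" --pt "0.8 5.5 0 0 0 0 8.7" --pt "0.5 4 0 0 0 0 8.7" --pt "0.15 1.8 0 0 0 0 8.7" --pt "0 0 0 0 0 0 8.7" --pt "0 0 0 0 0 0 8.7"

```text
time: 9.8
ee_pos: [0.6186, -0.0268, 0.2382]
eef_rot: [1.0, 0.009, 0.0, 0.0]
ft_force: [0.1, -0.9, 0.6]
width: 0.0873
```

```bash
python3 - <<'E'
from h import *
s=snap('scene','s1.png')['img'];w=snap('wrist')['img'];cv2.imwrite('pics/v1.png',cv2.resize(np.hstack([s,w])[:,:,::-1],(800,300)))
E
```

```text
(no output)
```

View pics/v1.png

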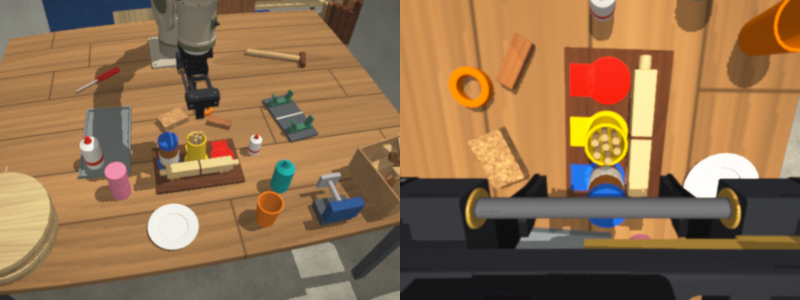

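The bottle stands upright in the tray at (92,152) in the left view, and the gripper is above the cup.

Emit:
play_rows --pt "0 0.2 -3 0 0 0 8.7" --pt "0 0 -4 0 0 0 8.7" --pt "0 0 -4 0 0 0 8.7" --pt "0 0 -3 0 0 0 8.7" --pt "0 0 -1.5 0 0 0 8.7" --pt "0 0 -1 0 0 0 8.7" --pt "0 0 0 0 0 0 8.7" --pt "0 0 0 0 0 0 7.0" --pt "0 0 0 0 0 0 6.2" --pt "0 0 0 0 0 0 5.0" --pt "0 0 0 0 0 0 4.5" --pt "0 0 0 0 0 0 4.5" --pt "0 0 0 0 0 0 4.5" --pt "0 0 0 0 0 0 4.5"

```text
time: 11.65
ee_pos: [0.6197, -0.0222, 0.0738]
eef_rot: [1.0, 0.01, 0.001, -0.0]
ft_force: [3.3, 0.4, 5.9]
width: 0.0583
```

Emit:
play_rows --pt "0 0 2 0 0 0 4.5" --pt "0 0 4 0 0 0 4.5" --pt "0 0 5 0 0 0 4.5" --pt "0 0 5 0 0 0 4.5" --pt "0 0 1 0 0 0 4.5" --pt "-1.5 -2.8 0 0 0 0 4.5" --pt "-2.5 -4.5 0 0 0 0 4.5" --pt "-2.5 -4.5 0 0 0 0 4.5" --pt "-2.5 -4.5 0 0 0 0 4.5" --pt "-2.5 -4.5 0 0 0 0 4.5" --pt "-2 -4 0 0 0 0 4.5" --pt "0 0 -2 0 0 0 4.5" --pt "0 0 -4 0 0 0 4.5" --pt "0 0 -4 0 0 0 4.5" --pt "0 0 -3.5 0 0 0 4.5" --pt "0 0 -2 0 0 0 4.5" --pt "0 0 -1 0 0 0 4.5" --pt "0 0 0 0 0 0 4.5" --pt "0 0 0 0 0 0 4.5"

```text
time: 14.02
ee_pos: [0.4841, -0.2705, 0.0789]
eef_rot: [1.0, 0.01, 0.0, 0.0]
ft_force: [0.8, -0.1, -2.3]
width: 0.0583
```

Emit:
play_rows --pt "0 0 -0.8 0 0 0 4.5" --pt "0 0 -0.4 0 0 0 4.5" --pt "0 0 -0.15 0 0 0 4.5" --pt "0 0 -0.1 0 0 0 4.5" --pt "0 0 0 0 0 0 4.5"

```text
time: 14.65
ee_pos: [0.484, -0.2705, 0.0644]
eef_rot: [1.0, 0.01, 0.0, -0.0]
ft_force: [-1.9, 2.1, 8.2]
width: 0.0583
```

Emit:
play_rows --pt "0 0 0 0 0 0 6.2" --pt "0 0 0 0 0 0 7.2" --pt "0 0 0 0 0 0 8.7" --pt "0 0 0 0 0 0 8.7" --pt "0 0 3 0 0 0 8.7" --pt "0 0 5 0 0 0 8.7" --pt "0 0 5 0 0 0 8.7" --pt "0 0 4.5 0 0 0 8.7" --pt "2 2.5 0 0 0 0 8.7" --pt "3.5 4 0 0 0 0 8.7" --pt "3.5 4 0 0 0 0 8.7" --pt "3 3.5 0 0 0 0 8.7" --pt "1.5 1.9 0 0 0 0 8.7" --pt "0 0 0 0 0 0 8.7" --pt "0 0 0 0 0 0 8.7"

```text
time: 16.52
ee_pos: [0.6179, -0.1133, 0.2388]
eef_rot: [1.0, 0.009, -0.0, 0.0]
ft_force: [-0.2, 0.0, -0.2]
width: 0.0871
```

Emit:
play_rows --pt "0.3 0.1 -3 0 0 0 8.7" --pt "0 0 -4 0 0 0 8.7" --pt "0 0 -4 0 0 0 8.7" --pt "0 0 -3 0 0 0 8.7" --pt "0 0 -1.5 0 0 0 8.7" --pt "0 0 -1 0 0 0 8.7" --pt "0 0 0 0 0 0 8.7" --pt "0 0 0 0 0 0 7.0" --pt "0 0 0 0 0 0 6.2" --pt "0 0 0 0 0 0 5.0" --pt "0 0 0 0 0 0 4.5" --pt "0 0 0 0 0 0 4.5" --pt "0 0 0 0 0 0 4.5" --pt "0 0 0 0 0 0 4.5"

```text
time: 18.27
ee_pos: [0.6223, -0.1102, 0.074]
eef_rot: [1.0, 0.01, 0.001, 0.0]
ft_force: [3.2, -0.2, 3.4]
width: 0.0593
```

Emit:
play_rows --pt "0 0 2 0 0 0 4.5" --pt "0 0 4 0 0 0 4.5" --pt "0 0 5 0 0 0 4.5" --pt "0 0 5 0 0 0 4.5" --pt "0 0 1 0 0 0 4.5" --pt "-2.2 -2 0 0 0 0 4.5" --pt "-3.6 -3.3 0 0 0 0 4.5" --pt "-3.6 -3.3 0 0 0 0 4.5" --pt "-3.6 -3.3 0 0 0 0 4.5" --pt "-3.6 -3.3 0 0 0 0 4.5" --pt "-3.6 -3.3 0 0 0 0 4.5" --pt "-2.3 -2.2 0 0 0 0 4.5" --pt "-1.2 -1.1 0 0 0 0 4.5" --pt "0 0 -2 0 0 0 4.5" --pt "0 0 -4 0 0 0 4.5" --pt "0 0 -4 0 0 0 4.5" --pt "0 0 -3.5 0 0 0 4.5" --pt "0 0 -2 0 0 0 4.5" --pt "0 0 -1 0 0 0 4.5" --pt "0 0 0 0 0 0 4.5"

```text
time: 20.78
ee_pos: [0.3847, -0.3278, 0.0782]
eef_rot: [1.0, 0.01, -0.001, -0.0]
ft_force: [0.2, 0.5, -2.9]
width: 0.0597
```

Emit:
play_rows --pt "0 0 -0.7 0 0 0 4.5" --pt "0 0 -0.35 0 0 0 4.5" --pt "0 0 -0.15 0 0 0 4.5" --pt "0 0 -0.1 0 0 0 4.5" --pt "0 0 0 0 0 0 4.5"

```text
time: 21.4
ee_pos: [0.3848, -0.3283, 0.0657]
eef_rot: [1.0, 0.01, 0.0, 0.0]
ft_force: [-0.3, -0.3, -4.0]
width: 0.0594
```

Emit:
play_rows --pt "0 0 -0.15 0 0 0 4.5" --pt "0 0 0 0 0 0 4.5"

```text
time: 21.65
ee_pos: [0.3852, -0.3287, 0.0648]
eef_rot: [1.0, 0.01, 0.001, 0.0]
ft_force: [-2.3, 0.7, 5.4]
width: 0.0598
```

Emit:
play_rows --pt "0 0 0 0 0 0 6.2" --pt "0 0 0 0 0 0 7.2" --pt "0 0 0 0 0 0 8.7" --pt "0 0 0 0 0 0 8.7" --pt "0 0 3 0 0 0 8.7" --pt "0 0 5 0 0 0 8.7" --pt "0 0 5 0 0 0 8.7" --pt "0 0 4.5 0 0 0 8.7" --pt "1 3 0 0 0 0 8.7" --pt "1.6 5 0 0 0 0 8.7" --pt "1.6 5 0 0 0 0 8.7" --pt "1.6 5 0 0 0 0 8.7" --pt "1 3 0 0 0 0 8.7" --pt "0 0 0 0 0 0 8.7"

```text
time: 23.4
ee_pos: [0.4533, -0.1159, 0.2389]
eef_rot: [1.0, 0.012, -0.0, -0.0]
ft_force: [0.1, -0.3, 0.9]
width: 0.0871
```

```bash
python3 - <<'E'
from m import *
for n,lo,hi,x0,x1 in(('red',(0,150,100),(6,255,255),215,252),('yel',(20,150,90),(34,255,255),250,292),('blu',(105,130,80),(125,255,255),288,325)):
    m=mask(lo,hi,x0,150,x1,228)
    if n=='red': m|=mask((174,150,100),(180,255,255),x0,150,x1,228)
    blobs(m,n,.015)
blobs(mask((12,60,150),(25,150,255),215,150,330,185),'rail',.058)
s=snap('scene')['img'];cv2.imwrite('pics/v2.png',cv2.resize(np.hstack([im,s])[:,:,::-1],(800,300)))
print(r.read_state()['ee_pos'])
E
```

```text
red px [235.  199.5] area 1025.5 rectC [0.611  0.0591 0.015 ] sides mm [78. 99.] circC [0.6092 0.0605] edge ang -88.8
   corners [[0.66, 0.0992], [0.6617, 0.0217], [0.5624, 0.0195], [0.5608, 0.0962]]
yel px [270.  200.5] area 991.5 rectC [ 0.6104 -0.0252  0.015 ] sides mm [73. 99.] circC [ 0.609  -0.0252] edge ang -88.7
   corners [[0.6594, 0.012], [0.661, -0.0607], [0.5618, -0.0621], [0.5602, 0.0098]]
blu px [305.5 202. ] area 892.0 rectC [ 0.6086 -0.111   0.015 ] sides mm [70. 97.] circC [ 0.6073 -0.111 ] edge ang -88.7
   corners [[0.6565, -0.0753], [0.658, -0.1458], [0.5611, -0.1463], [0.5597, -0.0766]]
rail px [296.5 170.5] area 554.0 rectC [ 0.6776 -0.0838  0.058 ] sides mm [114.  31.] circC [ 0.6752 -0.0836] edge ang -88.7
   corners [[0.6915, -0.0267], [0.6942, -0.1407], [0.6636, -0.1408], [0.6611, -0.0272]]
rail px [245.  169.2] area 564.0 rectC [0.6781 0.0356 0.058 ] sides mm [ 32. 116.] circC [0.6784 0.0356] edge ang 0.2
   corners [[0.6626, 0.0936], [0.6944, 0.0937], [0.6936, -0.0226], [0.6618, -0.0222]]
[ 0.45255041 -0.11882716  0.23903126]
```

View pics/v2.png

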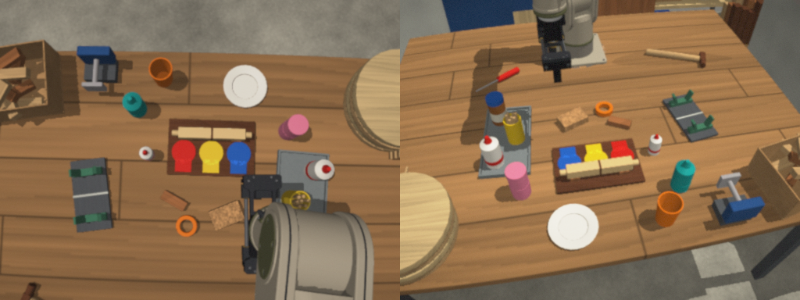

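All three pots stand in the tray, and the rail is unmoved with its band at (211,133) in the left half. The rest centres come out at red (.6235,.0607), yellow (.624,-.0245) and blue (.6235,-.110). I'll go for the rail.

Emit:
play_rows --pt "3 1.3 0 0 0 0 6" --pt "5 2.1 0 0 0 0 6" --pt "5 2.1 0 0 0 0 6" --pt "5 2.1 0 0 0 0 6" --pt "3 1.3 0 0 0 0 6" --pt "1.5 0.6 0 0 0 0 6" --pt "0 0 -3 0 0 0 6" --pt "0 0 -4 0 0 0 6" --pt "0 0 -4 0 0 0 6" --pt "0 0 -4 0 0 0 6" --pt "0 0 -2 0 0 0 6" --pt "0 0 0 0 0 0 6"

```text
time: 25.0
ee_pos: [0.6771, -0.0242, 0.0683]
eef_rot: [1.0, 0.01, -0.001, 0.0]
ft_force: [-0.7, -0.9, 0.7]
width: 0.0598
```

Emit:
play_rows --pt "0.1 0 -2.5 0 0 0 6" --pt "0 0 -1.3 0 0 0 6" --pt "0 0 -0.6 0 0 0 6" --pt "0 0 0 0 0 0 6" --pt "0 0 0 0 0 0 4" --pt "0 0 0 0 0 0 2.5" --pt "0 0 0 0 0 0 2" --pt "0 0 0 0 0 0 2" --pt "0 0 0 0 0 0 2" --pt "0 0 0 0 0 0 2" --grip_force 30

```text
time: 26.25
ee_pos: [0.6788, -0.0232, 0.0253]
eef_rot: [1.0, 0.01, 0.0, -0.0]
ft_force: [-1.4, 0.8, 3.6]
width: 0.0317
```

Emit:
play_rows --pt "0 0 1.5 0 0 0 2" --pt "0 0 4 0 0 0 2" --pt "0 0 5 0 0 0 2" --pt "0 0 4.5 0 0 0 2" --pt "-1.38 2.63 0 0 0 0.1214 2" --pt "-1.38 2.63 0 0 0 0.1214 2" --pt "-1.38 2.63 0 0 0 0.1214 2" --pt "-1.38 2.63 0 0 0 0.1214 2" --pt "-1.38 2.63 0 0 0 0.1214 2" --pt "-1.38 2.63 0 0 0 0.1214 2" --pt "-1.38 2.63 0 0 0 0.1214 2" --pt "-1.38 2.63 0 0 0 0.1214 2" --pt "-1.38 2.63 0 0 0 0.1214 2" --pt "-1.38 2.63 0 0 0 0.1214 2" --pt "-1.38 2.63 0 0 0 0.1214 2" --pt "-1.38 2.63 0 0 0 0.1214 2" --pt "-1.38 2.63 0 0 0 0.1214 2" --pt "-1.38 2.63 0 0 0 0.1214 2" --pt "0 0 0 0 0 0 2" --pt "0 0 0 0 0 0 2"

```text
time: 28.75
ee_pos: [0.4861, 0.3441, 0.1755]
eef_rot: [0.653, 0.757, 0.0, 0.0]
ft_force: [0.8, -0.7, -2.5]
width: 0.0314
```

```bash
python3 - <<'E'
from h import *
c=snap('top');w=snap('wrist','w3.png');s=snap('scene')
cv2.imwrite('pics/v3.png',np.hstack([cv2.resize(s['img'][80:220,300:440],(400,400)),cv2.resize(w['img'],(400,400))])[:,:,::-1])
st=r.read_state();q=st['eef_rot'];print(st['ee_pos'],q,np.degrees(2*np.arctan2(q[1],q[0])))
E
```

```text
[0.48627973 0.34384255 0.175305  ] [6.53409024e-01 7.57005014e-01 6.44119696e-05 2.28051286e-04] 98.40175009213694
```

View pics/v3.png

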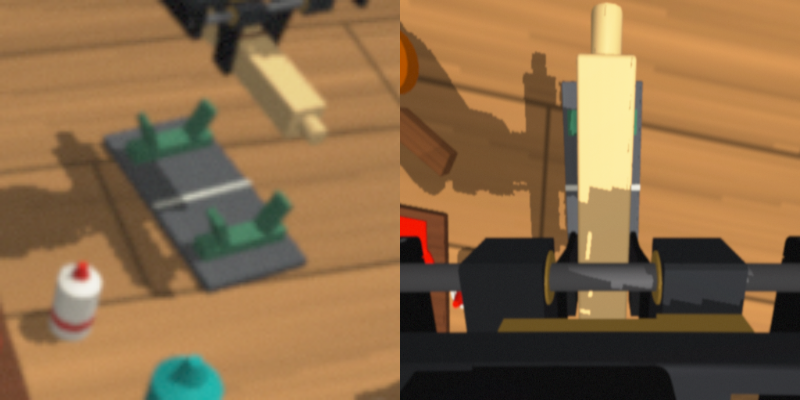

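```bash
python3 - <<'E'
from h import *
c=snap('wrist')
for n,u,v in(('lineL',565,187.5),('lineR',641,187.5),('cornL',562,82),('cornR',643,82)):
    print(n,onz(c,((u-400)*1.28,v*.96),.012).round(4))
s=snap('scene')
# scene crop corners base and line ends, crop scale 2.857
for n,u,v in(('lineA',158,206),('lineB',252,182),('c1',105,142),('c2',208,288),('c3',305,262),('c4',205,120)):
    print(n,onz(s,(300+u*.35,80+v*.35),.012).round(4))
E
```

```text
lineL [0.4964 0.2885 0.012 ]
lineR [0.4798 0.3996 0.012 ]
cornL [0.3884 0.2734 0.012 ]
cornR [0.3724 0.3812 0.012 ]
lineA [0.4951 0.2945 0.012 ]
lineB [0.4786 0.4013 0.012 ]
c1 [0.3976 0.2717 0.012 ]
c2 [0.6046 0.3048 0.012 ]
c3 [0.5901 0.4101 0.012 ]
c4 [0.3818 0.3881 0.012 ]
```

Emit:
play_rows --pt "0.1 0.05 -3 0 0 0 2" --pt "0 0 -4 0 0 0 2" --pt "0 0 -3 0 0 0 2" --pt "0 0 -2 0 0 0 2" --pt "0 0 -1 0 0 0 2" --pt "0 0 -0.8 0 0 0 2" --pt "0 0 -0.5 0 0 0 2" --pt "0 0 -0.3 0 0 0 2" --pt "0 0 0 0 0 0 2"

```text
time: 30.12
ee_pos: [0.4867, 0.3455, 0.0293]
eef_rot: [0.653, 0.758, 0.0, -0.0]
ft_force: [-0.5, 1.0, -2.2]
width: 0.0316
```

Emit:
play_rows --pt "0 0 -0.2 0 0 0 2" --pt "0 0 -0.15 0 0 0 2" --pt "0 0 -0.1 0 0 0 2" --pt "0 0 0 0 0 0 2"

```text
time: 30.62
ee_pos: [0.4868, 0.345, 0.0252]
eef_rot: [0.653, 0.758, -0.0, 0.0]
ft_force: [-2.4, -4.6, 6.9]
width: 0.032
```

Emit:
play_rows --pt "0 0 0 0 0 0 4" --pt "0 0 0 0 0 0 5.5" --pt "0 0 0 0 0 0 6" --pt "0 0 0 0 0 0 6" --pt "0 0 2 0 0 0 6" --pt "0 0 4 0 0 0 6" --pt "0 0 5 0 0 0 6" --pt "0 0 5 0 0 0 6" --pt "0 0 5.5 0 0 0 6" --pt "0 -3 0 0 0 -0.1214 8.7" --pt "0 -5 0 0 0 -0.1214 8.7" --pt "0 -5 0 0 0 -0.1214 8.7" --pt "0 -5 0 0 0 -0.1214 8.7" --pt "0 -5 0 0 0 -0.1214 8.7" --pt "0 -5 0 0 0 -0.1214 8.7" --pt "0 -5 0 0 0 -0.1214 8.7" --pt "0 -5 0 0 0 -0.1214 8.7" --pt "0 0 0 0 0 0 8.7"

```text
time: 32.88
ee_pos: [0.4863, -0.0387, 0.2412]
eef_rot: [0.932, 0.362, 0.001, 0.0]
ft_force: [-0.5, 0.1, 0.8]
width: 0.0873
```

```bash
python3 - <<'E'
from m import *
blobs(mask((12,50,130),(27,170,255),95,195,138,305),'rail',.058)
s=snap('scene')['img'];cv2.imwrite('pics/v4.png',np.hstack([cv2.resize(s[80:220,300:440],(400,400)),cv2.resize(im[185:315,50:180],(400,400))])[:,:,::-1])
st=r.read_state();q=st['eef_rot'];print(st['ee_pos'],np.degrees(2*np.arctan2(q[1],q[0])))
E
```

```text
rail px [116.  276.5] area 872.0 rectC [0.4251 0.3236 0.058 ] sides mm [ 98. 124.] circC [0.4195 0.3233] edge ang -88.4
   corners [[0.486, 0.3756], [0.4887, 0.2779], [0.3649, 0.2726], [0.3616, 0.3694]]
rail px [116.  221.5] area 806.0 rectC [0.5502 0.3298 0.058 ] sides mm [ 99. 122.] circC [0.5555 0.3301] edge ang -88.8
   corners [[0.6105, 0.3828], [0.6125, 0.2839], [0.4909, 0.278], [0.4883, 0.3757]]
[ 0.48661744 -0.03437446  0.24064538] 42.896063068934694
```

View pics/v4.png

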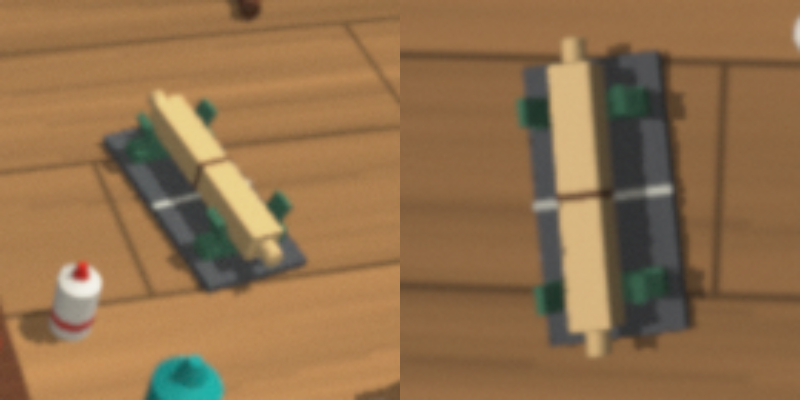

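```bash
python3 - <<'E'
from h import *
c=snap('top');s=snap('scene')
print('top band',onz(c,(50+184.5/3.077,185+195.5/3.077),.058).round(4))
print('top end mids', [onz(c,(50+u/3.077,185+v/3.077),.058).round(4).tolist() for u,v in((172,64),(195,332))])
for u,v in((197,165),(230,152)): print('scene band top edge',onz(s,(300+u*.35,80+v*.35),.058).round(4))
E
```

```text
top band [0.488  0.3407 0.058 ]
top end mids [[0.5859, 0.3555, 0.058], [0.388, 0.328, 0.058]]
scene band top edge [0.4909 0.3268 0.058 ]
scene band top edge [0.4788 0.366  0.058 ]
```

The rail is seated: its top is at z ≈ .058, its middle at (.488,.342) against the cradle's (.487,.3445), and its yaw 7.9° against 8.5°. The bottle is next.

Emit:
play_rows --pt "0.7 -2.4 0 0 0 -0.1215 8.7" --pt "1.4 -5 0 0 0 -0.1215 8.7" --pt "1.4 -5 0 0 0 -0.1215 8.7" --pt "1.4 -5 0 0 0 -0.1215 8.7" --pt "1.4 -5 0 0 0 -0.1215 8.7" --pt "1.4 -5 0 0 0 -0.1215 8.7" --pt "0.8 -2.4 0 0 0 0 8.7" --pt "0.3 -1 0 0 0 0 8.7" --pt "0 0 0 0 0 0 8.7" --pt "0 0 0 0 0 0 8.7" --grip_force 20

```text
time: 34.33
ee_pos: [0.575, -0.3409, 0.2398]
eef_rot: [1.0, 0.011, 0.0, -0.0]
ft_force: [0.0, -0.3, 0.1]
width: 0.0872
```

Emit:
play_rows --pt "0 -0.1 -3 0 0 0 8.7" --pt "0 0 -5 0 0 0 8.7" --pt "0 0 -4 0 0 0 8.7" --pt "0 0 -3 0 0 0 8.7" --pt "0 0 -1.5 0 0 0 8.7" --pt "0 0 -1 0 0 0 8.7" --pt "0 0 0 0 0 0 8.7" --pt "0 0 0 0 0 0 7" --pt "0 0 0 0 0 0 6.2" --pt "0 0 0 0 0 0 5" --pt "0 0 0 0 0 0 4.5" --pt "0 0 0 0 0 0 4.5" --pt "0 0 0 0 0 0 4.5" --pt "0 0 2 0 0 0 4.5" --pt "0 0 5 0 0 0 4.5" --pt "0 0 5 0 0 0 4.5" --pt "0 0 5.5 0 0 0 4.5" --pt "0 0 0 0 0 0 4.5"

```text
time: 36.58
ee_pos: [0.5756, -0.3452, 0.2456]
eef_rot: [1.0, 0.009, 0.004, 0.002]
ft_force: [0.7, -0.3, -3.8]
width: 0.0577
```

Emit:
play_rows --pt "0.4 3 0 0 0 0 4.5" --pt "0.6 5 0 0 0 0 4.5" --pt "0.6 5 0 0 0 0 4.5" --pt "0.6 5 0 0 0 0 4.5" --pt "0.6 5 0 0 0 0 4.5" --pt "0.6 5 0 0 0 0 4.5" --pt "0.6 5 0 0 0 0 4.5" --pt "0.5 4 0 0 0 0 4.5" --pt "0.3 2.4 0 0 0 0 4.5" --pt "0 1 0 0 0 0 4.5" --pt "0 0 0 0 0 0 4.5" --pt "0 0 0 0 0 0 4.5"

```text
time: 38.08
ee_pos: [0.6224, 0.0585, 0.2396]
eef_rot: [1.0, 0.009, 0.0, 0.0]
ft_force: [-0.5, 0.0, -3.4]
width: 0.0577
```

Emit:
play_rows --pt "0.1 0.2 -3 0 0 0 4.5" --pt "0 0 -5 0 0 0 4.5" --pt "0 0 -4 0 0 0 4.5" --pt "0 0 -2.5 0 0 0 4.5" --pt "0 0 -1 0 0 0 4.5" --pt "0 0 -0.6 0 0 0 4.5" --pt "0 0 -0.3 0 0 0 4.5" --pt "0 0 0 0 0 0 4.5"

```text
time: 39.08
ee_pos: [0.6239, 0.0624, 0.0762]
eef_rot: [1.0, 0.01, 0.0, -0.0]
ft_force: [0.2, 0.4, -2.6]
width: 0.0574
```

Emit:
play_rows --pt "0 0 -0.15 0 0 0 4.5" --pt "0 0 -0.15 0 0 0 4.5" --pt "0 0 0 0 0 0 4.5"

```text
time: 39.45
ee_pos: [0.624, 0.0625, 0.0737]
eef_rot: [1.0, 0.01, 0.001, -0.0]
ft_force: [-2.3, 0.0, 5.7]
width: 0.0578
```

Emit:
play_rows --pt "0 0 0 0 0 0 6.2" --pt "0 0 0 0 0 0 7.2" --pt "0 0 0 0 0 0 8.7" --pt "0 0 0 0 0 0 8.7" --pt "0 0 3 0 0 0 8.7" --pt "0 0 5 0 0 0 8.7" --pt "0 0 5 0 0 0 8.7" --pt "0 0 4 0 0 0 8.7" --pt "-1.3 -3 0 0 0 0 8.7" --pt "-2 -5 0 0 0 0 8.7" --pt "-2 -5 0 0 0 0 8.7" --pt "-2 -5 0 0 0 0 8.7" --pt "-2 -5 0 0 0 0 8.7" --pt "-2 -5 0 0 0 0 8.7" --pt "-1.7 -3.3 0 0 0 0 8.7" --pt "-1 -2 0 0 0 0 8.7" --pt "0 0 0 0 0 0 8.7" --pt "0 0 0 0 0 0 8.7"

```text
time: 41.7
ee_pos: [0.4841, -0.2695, 0.2425]
eef_rot: [1.0, 0.01, 0.0, -0.0]
ft_force: [0.6, -0.1, -0.6]
width: 0.0868
```

Emit:
play_rows --pt "0 -0.1 -3 0 0 0 8.7" --pt "0 0 -5 0 0 0 8.7" --pt "0 0 -4 0 0 0 8.7" --pt "0 0 -3 0 0 0 8.7" --pt "0 0 -1.8 0 0 0 8.7" --pt "0 0 -1 0 0 0 8.7" --pt "0 0 0 0 0 0 8.7" --pt "0 0 0 0 0 0 7" --pt "0 0 0 0 0 0 6.2" --pt "0 0 0 0 0 0 5" --pt "0 0 0 0 0 0 4.5" --pt "0 0 0 0 0 0 4.5" --pt "0 0 0 0 0 0 4.5" --pt "0 0 2 0 0 0 4.5" --pt "0 0 5 0 0 0 4.5" --pt "0 0 5 0 0 0 4.5" --pt "0 0 5.5 0 0 0 4.5" --pt "0 0 0 0 0 0 4.5"

```text
time: 43.95
ee_pos: [0.4846, -0.273, 0.2443]
eef_rot: [1.0, 0.009, 0.003, 0.001]
ft_force: [0.2, -0.7, -2.9]
width: 0.0585
```

Emit:
play_rows --pt "1.5 2.6 0 0 0 0 4.5" --pt "2.6 4.6 0 0 0 0 4.5" --pt "2.6 4.6 0 0 0 0 4.5" --pt "2.6 4.6 0 0 0 0 4.5" --pt "2.6 4.6 0 0 0 0 4.5" --pt "1.4 2.6 0 0 0 0 4.5" --pt "0.6 1 0 0 0 0 4.5" --pt "0 0 0 0 0 0 4.5" --pt "0 0 0 0 0 0 4.5" --pt "0 0 0 0 0 0 4.5"

```text
time: 45.2
ee_pos: [0.6221, -0.0272, 0.2399]
eef_rot: [1.0, 0.009, 0.0, 0.0]
ft_force: [0.1, -0.6, -2.5]
width: 0.0583
```

Emit:
play_rows --pt "0.1 0.1 -3 0 0 0 4.5" --pt "0 0 -5 0 0 0 4.5" --pt "0 0 -4 0 0 0 4.5" --pt "0 0 -2.5 0 0 0 4.5" --pt "0 0 -1 0 0 0 4.5" --pt "0 0 -0.6 0 0 0 4.5" --pt "0 0 -0.3 0 0 0 4.5" --pt "0 0 0 0 0 0 4.5"

```text
time: 46.2
ee_pos: [0.6239, -0.0246, 0.0762]
eef_rot: [1.0, 0.01, 0.001, -0.0]
ft_force: [-0.3, 0.6, -2.7]
width: 0.0588
```

Emit:
play_rows --pt "0 0 -0.15 0 0 0 4.5" --pt "0 0 -0.15 0 0 0 4.5" --pt "0 0 0 0 0 0 4.5"

```text
time: 46.58
ee_pos: [0.6242, -0.0246, 0.0738]
eef_rot: [1.0, 0.01, 0.001, -0.0]
ft_force: [-1.8, 0.1, 7.5]
width: 0.0584
```

Emit:
play_rows --pt "0 0 0 0 0 0 6.2" --pt "0 0 0 0 0 0 7.2" --pt "0 0 0 0 0 0 8.7" --pt "0 0 0 0 0 0 8.7" --pt "0 0 3 0 0 0 8.7" --pt "0 0 5 0 0 0 8.7" --pt "0 0 5 0 0 0 8.7" --pt "0 0 4 0 0 0 8.7" --pt "-2 -2.6 0 0 0 0 8.7" --pt "-3.5 -4.4 0 0 0 0 8.7" --pt "-3.5 -4.4 0 0 0 0 8.7" --pt "-3.5 -4.4 0 0 0 0 8.7" --pt "-3.5 -4.4 0 0 0 0 8.7" --pt "-3.5 -4.4 0 0 0 0 8.7" --pt "-2.8 -3.8 0 0 0 0 8.7" --pt "-1.6 -2 0 0 0 0 8.7" --pt "0 0 0 0 0 0 8.7" --pt "0 0 0 0 0 0 8.7"

```text
time: 48.82
ee_pos: [0.3852, -0.3278, 0.2425]
eef_rot: [1.0, 0.01, 0.0, -0.0]
ft_force: [0.2, -0.4, -0.2]
width: 0.0871
```

Emit:
play_rows --pt "0 -0.05 -3 0 0 0 8.7" --pt "0 0 -5 0 0 0 8.7" --pt "0 0 -4 0 0 0 8.7" --pt "0 0 -3 0 0 0 8.7" --pt "0 0 -1.8 0 0 0 8.7" --pt "0 0 -1 0 0 0 8.7" --pt "0 0 0 0 0 0 8.7" --pt "0 0 0 0 0 0 7" --pt "0 0 0 0 0 0 6.2" --pt "0 0 0 0 0 0 5" --pt "0 0 0 0 0 0 4.5" --pt "0 0 0 0 0 0 4.5" --pt "0 0 0 0 0 0 4.5" --pt "0 0 2 0 0 0 4.5" --pt "0 0 5 0 0 0 4.5" --pt "0 0 5 0 0 0 4.5" --pt "0 0 5.5 0 0 0 4.5" --pt "0 0 0 0 0 0 4.5"

```text
time: 51.08
ee_pos: [0.3854, -0.3301, 0.2424]
eef_rot: [1.0, 0.01, 0.002, 0.001]
ft_force: [0.2, 0.4, -3.3]
width: 0.0594
```

Emit:
play_rows --pt "2.2 2 0 0 0 0 4.5" --pt "3.6 3.3 0 0 0 0 4.5" --pt "3.6 3.3 0 0 0 0 4.5" --pt "3.6 3.3 0 0 0 0 4.5" --pt "3.6 3.3 0 0 0 0 4.5" --pt "3.6 3.3 0 0 0 0 4.5" --pt "2.4 2.2 0 0 0 0 4.5" --pt "1.2 1.1 0 0 0 0 4.5" --pt "0 0 0 0 0 0 4.5" --pt "0 0 0 0 0 0 4.5" --pt "0 0 0 0 0 0 4.5"

```text
time: 52.45
ee_pos: [0.6218, -0.1125, 0.2399]
eef_rot: [1.0, 0.009, 0.0, -0.0]
ft_force: [0.6, -0.4, -3.4]
width: 0.0595
```

Emit:
play_rows --pt "0.1 0.1 -3 0 0 0 4.5" --pt "0 0 -5 0 0 0 4.5" --pt "0 0 -4 0 0 0 4.5" --pt "0 0 -2.5 0 0 0 4.5" --pt "0 0 -1 0 0 0 4.5" --pt "0 0 -0.6 0 0 0 4.5" --pt "0 0 -0.3 0 0 0 4.5" --pt "0 0 -0.15 0 0 0 4.5" --pt "0 0 0 0 0 0 4.5"

```text
time: 53.58
ee_pos: [0.6238, -0.1101, 0.0745]
eef_rot: [1.0, 0.01, 0.0, -0.0]
ft_force: [-1.6, 0.4, -3.5]
width: 0.0595
```

Emit:
play_rows --pt "0 0 -0.1 0 0 0 4.5" --pt "0 0 -0.1 0 0 0 4.5" --pt "0 0 0 0 0 0 4.5"

```text
time: 53.95
ee_pos: [0.6244, -0.1102, 0.0737]
eef_rot: [1.0, 0.01, 0.001, -0.0]
ft_force: [-2.1, 1.4, 8.9]
width: 0.0594
```

Contact again, so I'll release, lift and back off out of view.

Emit:
play_rows --pt "0 0 0 0 0 0 6.2" --pt "0 0 0 0 0 0 7.2" --pt "0 0 0 0 0 0 8.7" --pt "0 0 0 0 0 0 8.7" --pt "0 0 3 0 0 0 8.7" --pt "0 0 5 0 0 0 8.7" --pt "0 0 5 0 0 0 8.7" --pt "0 0 4 0 0 0 8.7" --pt "-2 -1.5 0 0 0 0 8.7" --pt "-4 -3 0 0 0 0 8.7" --pt "-4 -3 0 0 0 0 8.7" --pt "-4 -3 0 0 0 0 8.7" --pt "-2 -1.5 0 0 0 0 8.7" --pt "0 0 0 0 0 0 8.7" --pt "0 0 0 0 0 0 8.7"

```text
time: 55.82
ee_pos: [0.4642, -0.2293, 0.2421]
eef_rot: [1.0, 0.01, 0.0, -0.0]
ft_force: [-0.6, 0.9, -0.4]
width: 0.0871
```

```bash
python3 - <<'E'
from m import *
blobs(mask((0,0,150),(180,60,255),215,170,250,212),'bottle shoulder',.105)
s=snap('scene')['img']
a=cv2.resize(im[140:235,185:345],(400,238));b=cv2.resize(s[130:250,170:420],(400,192));w=cv2.resize(im,(400,300));z=cv2.resize(s,(400,300))
A=np.vstack([a,b,np.zeros((170,400,3),np.uint8)]);cv2.imwrite('pics/v5.png',np.hstack([A,np.vstack([w,z])])[:,:,::-1])
cup=cv2.inRange(hsv,(20,120,60),(34,255,255))
E
```

```text
bottle shoulder px [230.5 189.5] area 499.0 rectC [0.6244 0.0647 0.105 ] sides mm [55. 55.] circC [0.6239 0.0638] edge ang -88.8
   corners [[0.6513, 0.0928], [0.6525, 0.0381], [0.5977, 0.0368], [0.5965, 0.0911]]
```

View pics/v5.png

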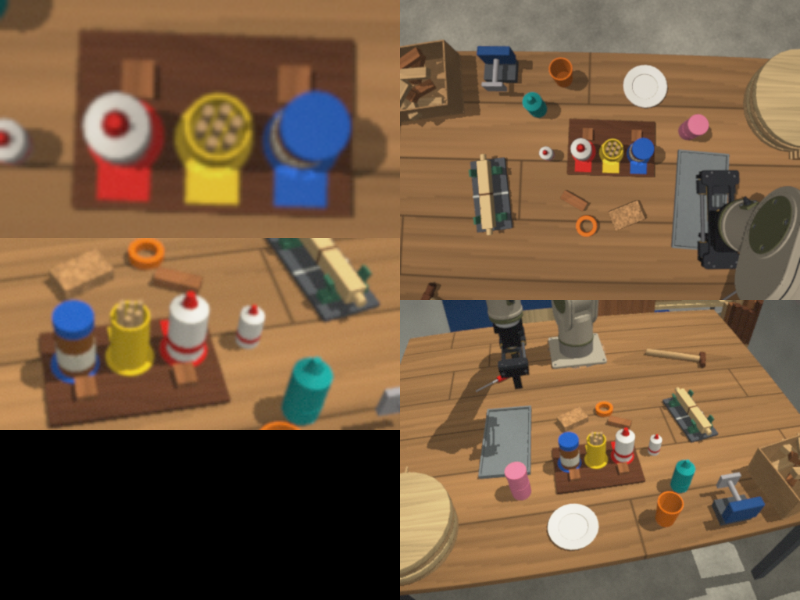

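All three pots stand upright on their own rests, at (116,128), (216,130) and (312,132) in the top-left crop. The bottle is about 4 mm off centre and the others 1–4 mm. The rail is in the cradle at (490,195) in the top view. I'll hand it in.

```bash
python3 - <<'E'
from h import *
c=r.camera('top')
print('lid',onz(c,(311.2,192.8),.127).round(4),'cup',onz(c,(271.6,191),.110).round(4))
print(r.close_job(), r.read_state()['time'])
E
```

```text
lid [ 0.6185 -0.1081  0.127 ] cup [ 0.6225 -0.0247  0.11  ]
the job is handed in; nothing more can be done
the job is handed in; nothing more can be done
```

The job is done and handed in, with the last moves ending at about 56 s of the 144 s allowed; handing in gives no verdict. I moved the three pots to the tray, laid the rail in the cradle and put each pot back on the rest of its own colour.

| Item | Last measured position (m) | Target (m) | Difference |
|---|---|---|---|
| Rail middle | (.488, .341) | (.487, .3445) | about 4 mm |
| Bottle (red) | (.624, .064) | (.6235, .061) | 3–4 mm |
| Cup (yellow) | (.6225, -.025) | (.624, -.0245) | about 2 mm |
| Jar (blue) | (.6185, -.108) | (.6235, -.110) | about 5 mm |

- **Rail:** its yaw is 7.9° against the cradle's 8.5°. Cast onto the seated height, the top and scene views agreed to within about 6 mm, and I felt contact at the expected height on lowering.
- **Pots:** all three looked upright in the last pictures, and the gripper was clear of everything. The jar's position comes from its lid, read by eye in a blurred crop, and differs by about 5 mm from where the gripper set it down (.624, -.110).
- **Disagreement:** single-view estimates of the cradle's middle differed by up to about 7 mm. I used roughly the average, and the rail went in without a jam.

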